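# Frame up a carved panel with a turnbuckle clamp

### The job

Slide the vise jaw open and lift the carved panel out, then lay it gently, flat and carved side up, into the open frame in the clamp, between the two cross rails and clear of the lips of both sliding side bars, and let go. Then wind the turnbuckle by its spokes until the side bars have drawn fully home and their lips cover both ends of the panel. Leave the other things on the bench where they stand.

Things in the scene. Friction and masses are not known exactly. Their poses are not given: they have to be found in the camera images.
- clamp: Frame clamp fixed to the bench, plywood bed with its top 20 mm above bench. Origin: bench level, under the centre of the frame's opening, where the panel's centre belongs; x points away from the robot (yaw within 0.25 rad), y left. Two fixed wooden cross rails along y, tops 30 mm above bench, inner faces at x = +46 and -46 mm; the panel lies on the bed between them.
- lip_l (a point): Inner edge, at the clamp's x = 0, of the lip of the left (+y) sliding side bar. The lip (36.5 to 41.5 mm above bench, from x = -65 to +75 mm) reaches 7 mm inwards of the bar's wall. The bar slides along the clamp's y: this edge is 54 mm from the centre line when fully home, 65 to 68 at the start.
- lip_r (a point): The same for the right (-y) side bar.
- turnbuckle_mid (a point): Centre of the turnbuckle on its axis (along the clamp's y), 85 mm above bench, at the clamp's x = -140, y = 0; axes as the clamp's. Dark steel body 100 mm long; at its middle four round steel spokes in a cross (x-z plane), 10 mm thick, tips 55 mm from the axis. Steel brackets at its ends, 74 mm or more from the middle, rise to 97 mm above bench.
- turnbuckle (a joint): rad about the clamp's y. At 0 the spokes point up, +x, down, -x; as it grows the top spoke swings away from the robot (+x) and both side bars draw in 2.8 mm each per rad. Starts at 0 to 1; 5.0 is the hard stop, bars fully home. Stays where left; needs 0.2 N m (3 to 6 N at a spoke). Push spoke after spoke with closed fingers, a quarter turn each.
- vise: Low carver's vise fixed to the bench. Origin: bench level, under the middle of the place for the panel; x points away from the robot (yaw within 0.25 rad). Its bed is 30 mm above bench; fixed steel jaw at +x, 41 mm above bench; sliding steel jaw at -x with a lip that reaches 6 mm over the panel's edge (top of lip 51.5 mm above bench).
- jaw_handle (a point): Centre of the upright round wooden grip on the sliding jaw: 22 mm diameter, 42 mm tall (51.5 to 93.5 mm above bench); this point is 78 mm above bench. It moves with the jaw; its axes are the vise's.
- vise_jaw (a joint): Opening of the sliding jaw, m: 0 closed; grows as the jaw slides along the vise's -x, towards the robot, up to 0.045. The panel is free from 0.010 on. Stiff, 5 to 10 N; stays where left.
- panel_mid (a point): Centre of the carved wooden panel, 23 mm above its underside; 0.13 kg. Slab 84 (x) x 120 (y) x 14 mm thick with a raised boss at its middle, 40 (x) x 34 (y), 32 tall (top 46 mm above underside), to be gripped across the 34. z: up through the carved side. Starts with its axes along the vise's; must lie along the clamp's (or half a turn round).
- jar_mid (a point): White glue jar with blue cap, 60 mm diameter, 75 tall; its middle. Leave alone.
- can_mid (a point): Green paint can, 60 mm diameter, 85 tall; its middle. Leave alone.
- mallet_mid (a point): Dark wooden carver's mallet standing on its head, 84 mm diameter, 203 tall; point 100 mm up. Leave alone.
- chisel_mid (a point): Chisel lying flat, wooden handle 18 mm wide, about 185 mm long in all, 16 high; middle of the handle. Leave alone.
There are look-alikes about, which are no part of the job. Leave any blue or purple look-alike of the part that bears panel_mid alone.

How it is judged (in metres and radians):
On the way, in this order (a step that is already met when the one before it is completed fails the run):
1. the vise jaw is slid open (value of joint vise_jaw above 0.012 m), for 0.1 s.
2. the panel lies flat in the open frame, released (x of panel_mid in the frame of clamp between -0.006 and 0.006 m and z of panel_mid in the frame of clamp between 0.04 and 0.046 m and angle between panel_mid's own z axis and vertical below 0.06 rad and y of panel_mid in the frame of clamp between -0.015 and 0.015 m and contact force between the fingers and panel below 0.05 N and linear speed of panel below 0.02 m/s), for 0.2 s.
3. the turnbuckle has drawn both side bars home (distance between lip_l and lip_r below 0.11 m), for 0.1 s.
At the end, for the whole second after the job is handed in: The panel lies flat (tilt under 0.06 rad) on the clamp's bed between the cross rails, within 6 mm (x) and 5 mm (y) of the middle, along the frame within 0.1 rad, at rest; the lips of the side bars are less than 110 mm apart (108 when fully home), so both cover its ends (x of panel_mid in the frame of clamp between -0.006 and 0.006 m and z of panel_mid in the frame of clamp between 0.04 and 0.046 m and angle between panel_mid's own z axis and vertical below 0.06 rad and y of panel_mid in the frame of clamp between -0.005 and 0.005 m and angle between the y axis of panel_mid and the y axis of clamp, either way round below 0.1 rad and distance between lip_l and lip_r below 0.11 m and linear speed of panel below 0.02 m/s); the robot touches nothing.
It fails at once if glue jar shifted by more than 30 mm (distance of jar_mid from where it was at the start of the episode above 0.03 m).
It fails at once if paint can shifted by more than 30 mm (distance of can_mid from where it was at the start of the episode above 0.03 m).
It fails at once if mallet shifted by more than 30 mm (distance of mallet_mid from where it was at the start of the episode above 0.03 m).
It fails at once if chisel shifted by more than 30 mm (distance of chisel_mid from where it was at the start of the episode above 0.03 m).
It fails at once if the panel is pressed against the clamp with more than 80 N (dropped, or jammed by the lips) (contact force between panel and clamp above 80 N).
It also fails if it takes over 66 s, if anything falls off the work surface, if the arm or the gripper's body presses on something with over 40 N, if the wrist force passes 120 N, or if a joint passes its speed limit or range.

### The arm

A 7-joint arm with a two-finger parallel gripper is mounted at the origin on the work surface. World frame = base frame: x ahead of the robot, y to its left, z up, the work surface at z = 0. Lengths are in mm, angles in rad, forces in N, time in s.
With the tool pointing down it reaches from about 400 to 875 mm from the base axis. Payload 4.4 kg.
Tool frame: the origin (TCP) lies at the very end of the fingers, on their centre line; the grasp point (between the pads) lies 19 mm behind it; z points along the fingers, y is the line along which they close (so a half turn about z gives the same grasp; the last joint's range is limited). The gripper opens to 85 mm and grips with 20 to 120 N. Pads are 22 mm wide; open, the fingers measure 114 mm over their backs; the gripper's body (76 mm by 85 mm) begins 54 mm behind the grasp point. The pads swing forward as they close: fully open they stand 13 mm farther back than shut.
Start: joints at [1.171, 0.628, 0.038, 1.517, -0.027, 0.996, -0.02], TCP at [212.991, -614.128, 231.313] pointing down, gripper open.
Joint ranges: [-3.06, 3.06], [-0.37, 2.12], [-1.25, 1.32], [0.18, 2.47], [-1.1, 4.24], [0.23, 1.98], [-2.94, 2.94]. Speed limits (rad/s): [2.57, 2.57, 3.14, 3.14, 3.14, 3.14, 3.14].

### API

Orientations are given as [roll, pitch, yaw] about the fixed x, y, z axes, in that order (R = Rz(yaw) Ry(pitch) Rx(roll)).
In Python, from cell import ctrl gives the robot as it stands.
- The arm moves only by the tool step_arm, never from a script. Its argument "series" is a list that holds one entry, the list of rows, each a list of 7 numbers: the turn, a rotation vector about the tool's x, y, z as a fraction of full scale, then the shift along the tool's x, y, z as a fraction of full scale, then the closure, from 0 (fully open) to 1 (shut). In form: [[[ax, ay, az, tx, ty, tz, gripper], ...]]. A call has 1 to 12 rows; each row shifts and turns the commanded pose from where the row before left it, along the tool's axes as they then stand; what a row does not reach is not made up. Full scale, the value 1, is 150 mm for a shift and 45 degrees for a turn. A row lasts 1/10 s, in which the tool goes at most 50 mm and 8.59 degrees, less where a joint would pass 70% of its speed; a pose out of reach is approached as far as the arm can. A call with a number of a shift or a turn outside -1 to 1 is refused whole. A call with a gripper value outside its range is refused whole. The fingers move at their own pace and stop on an object; the grip force is fixed at half the most. Time passes only in rows, so rows that do not move let the fingers close. It gives the time, the measured TCP pose, the force, the opening and the grip force at its end, in the units of the state.
- ctrl.read_state(): the state, without advancing time (a new reading comes with each control period).
- ctrl.get_image(name): name is "scene" or "top" or "wrist"; returns a dict with "img" (400x640x3 uint8, red, green, blue), "fx", "fy", "cx", "cy" (pixels), "dist" ([k1, k2, p1, p2, k3] as OpenCV has them; the pictures are not rectified), "R" (3x3) and "t" (3): a world point X has camera coordinates R X + t. Camera axes: x right, y down, z forward; pixel columns grow to the right and rows downward; lengths in mm; the calibration is good to about 2 mm. A picture is of the moment at which its call begins. There is no depth.
- ctrl.finish_job(): hands the job in; it is judged then, once.
Trained networks look in a picture, given as the dict that the camera call returned (one of the last four; its "shot" number tells which), for a name from the list of things; names that differ only in an ending like _2 or _b are one class to them, and where a whole thing is asked for, a point or a joint stands for the part that bears it (a point fixed in the world has none). Each returns a list of dicts, best first, with "score" (0 to 1); they miss things now and then, are a little off and sometimes report something else, mostly with a low value. They report only what shows in the picture. A call takes as long as a camera call. They do not tell look-alikes from the thing itself.
- ctrl.recognise(picture, thing): "centre" ([column, row] in pixels, amid what is visible of it).
The state is a dict: "clock": time; "qpos": joint angles; "qd": joint speeds; "tau": joint torques, N m; "eef_pos": TCP position; "tool_rot": TCP orientation; "force": force on the tool from outside, world axes, zero at the start; "torque": the same for the moment, N m; "width": finger opening in mm; "gripper_force": force on a finger pad.
Only numpy, scipy, OpenCV 4.12 (cv2) and the standard library are available. Lean on these libraries where they do the work, as an engineer would, in place of code of your own. Each camera call takes 0.05 s, during which the arm holds its last target. There are 200 camera calls.

## Working session

There is one attempt and no reset: what is moved stays moved. The work goes in short steps, Python scripts to look and compute and a tool call to move; the robot and the scene stay as the last step left them, time stands still between calls to the robot, and variables do not carry over. Pictures are saved under pics/ and viewed, at most 10 in all, crops included, and the job is handed in when it is done.

Besides the shell and the picture viewer there is one more tool, called after "Emit:" by a JSON object that holds its "fn" and its "kwargs", one argument or row to a line. step_arm: Moves the arm, as the interface text tells. Shift numbers are shares of 150 mm and turn numbers shares of 45 degrees, none past 1 either way. Its arguments: {"type":"object","properties":{"series":{"type":"array","items":{"type":"array","items":{"type":"array","items":{"type":"number","minimum":-1,"maximum":1}}}}},"required":["series"]}

```bash
mkdir -p pics; ls; cat > h.py <<'E'
import numpy as np, cv2
from cell import ctrl
def ray(p,uv):
    K=np.array([[p['fx'],0,p['cx']],[0,p['fy'],p['cy']],[0,0,1.]])
    q=cv2.undistortPoints(np.array([[uv]],float),K,np.array(p['dist'],float)).ravel()
    R=np.array(p['R']);t=np.array(p['t'])
    return -R.T@t, R.T@np.array([q[0],q[1],1.])
def at(p,uv,z):
    o,d=ray(p,uv); return o+d*(z-o[2])/d[2]
def px(p,X):
    K=np.array([[p['fx'],0,p['cx']],[0,p['fy'],p['cy']],[0,0,1.]])
    return cv2.projectPoints(np.array([X],float).reshape(-1,1,3),cv2.Rodrigues(np.array(p['R'],float))[0],np.array(p['t'],float),K,np.array(p['dist'],float))[0].reshape(-1,2)
def save(p,n,crop=None,s=1):
    im=cv2.cvtColor(p['img'],cv2.COLOR_RGB2BGR)
    if crop: a,b,c,d=crop; im=im[b:d,a:c]
    cv2.imwrite('pics/'+n,cv2.resize(im,None,fx=s,fy=s,interpolation=cv2.INTER_CUBIC))
E
python3 - <<'E'
from h import *
P={n:ctrl.get_image(n) for n in('top','scene')}
H=dict(clamp=30,lip_l=41.5,lip_r=41.5,turnbuckle_mid=85,vise=40,jaw_handle=78,panel_mid=60,jar_mid=37,can_mid=42,mallet_mid=100,chisel_mid=10)
for n,p in P.items():
    save(p,n+'0.png',s=1.25)
    for k,z in H.items():
        print(n,k,[(np.round(r['centre']).tolist(),round(r['score'],2),np.round(at(p,r['centre'],z)[:2]).tolist()) for r in ctrl.recognise(p,k)[:3]])
E
```

```text
pics
top clamp [([381.0, 229.0], 0.71, [553.0, -193.0])]
top lip_l [([414.0, 234.0], 0.94, [539.0, -286.0]), ([358.0, 213.0], 0.89, [597.0, -123.0])]
top lip_r [([414.0, 234.0], 0.94, [539.0, -286.0]), ([358.0, 213.0], 0.89, [597.0, -123.0])]
top turnbuckle_mid [([386.0, 229.0], 0.88, [551.0, -198.0])]
top vise [([245.0, 220.0], 0.78, [568.0, 203.0])]
top jaw_handle [([246.0, 218.0], 0.9, [571.0, 195.0])]
top panel_mid [([295.0, 132.0], 0.92, [824.0, 66.0]), ([251.0, 200.0], 0.84, [623.0, 185.0]), ([218.0, 298.0], 0.81, [345.0, 267.0])]
top jar_mid [([169.0, 191.0], 0.76, [646.0, 429.0])]
top can_mid [([466.0, 210.0], 0.88, [615.0, -439.0])]
top mallet_mid [([479.0, 248.0], 0.56, [505.0, -459.0]), ([381.0, 232.0], 0.53, [541.0, -185.0])]
top chisel_mid [([159.0, 242.0], 0.59, [497.0, 459.0])]
scene clamp [([269.0, 244.0], 0.59, [564.0, -218.0])]
scene lip_l [([248.0, 258.0], 0.92, [544.0, -298.0]), ([296.0, 226.0], 0.72, [601.0, -119.0]), ([336.0, 158.0], 0.15, [560.0, 202.0])]
scene lip_r [([248.0, 258.0], 0.92, [544.0, -298.0]), ([296.0, 226.0], 0.72, [601.0, -119.0]), ([336.0, 158.0], 0.15, [560.0, 202.0])]
scene turnbuckle_mid [([268.0, 244.0], 0.87, [586.0, -241.0])]
scene vise [([338.0, 161.0], 0.6, [572.0, 196.0]), ([337.0, 159.0], 0.26, [564.0, 202.0])]
scene jaw_handle [([336.0, 154.0], 0.81, [567.0, 191.0])]
scene panel_mid [([349.0, 168.0], 0.78, [631.0, 173.0]), ([299.0, 133.0], 0.75, [380.0, 226.0]), ([265.0, 167.0], 0.66, [376.0, 15.0])]
scene jar_mid [([383.0, 129.0], 0.81, [635.0, 440.0])]
scene can_mid [([236.0, 309.0], 0.69, [618.0, -446.0])]
scene mallet_mid [([351.0, 167.0], 0.58, [649.0, 151.0]), ([202.0, 295.0], 0.56, [532.0, -478.0])]
scene chisel_mid [([354.0, 120.0], 0.6, [499.0, 452.0])]
```

View pics/top0.png

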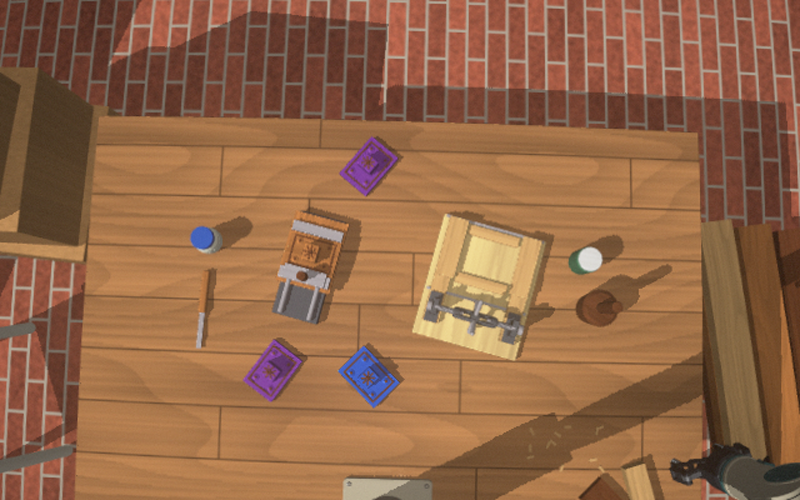

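```bash
python3 - <<'E'
from h import *
p=ctrl.get_image('top')
a=p['img'][150:290,200:300]; b=p['img'][150:290,340:440]
p['img']=np.hstack([a,b]); save(p,'crop0.png',s=4)
s=ctrl.read_state(); print(s['eef_pos'],s['tool_rot'],s['clock'],s['width'])
o,d=ray(ctrl.get_image('top'),(320,200)); print(o,d)
E
```

```text
[ 212.98615651 -614.11925041  231.31088654] [-3.14156823e+00 -5.80011609e-05  3.33745755e-01] 1.25 85.558712971167
[ 469.45636039  -14.4784441  1508.32308983] [ 0.10969434  0.00110834 -0.99405646]
```

View pics/crop0.png

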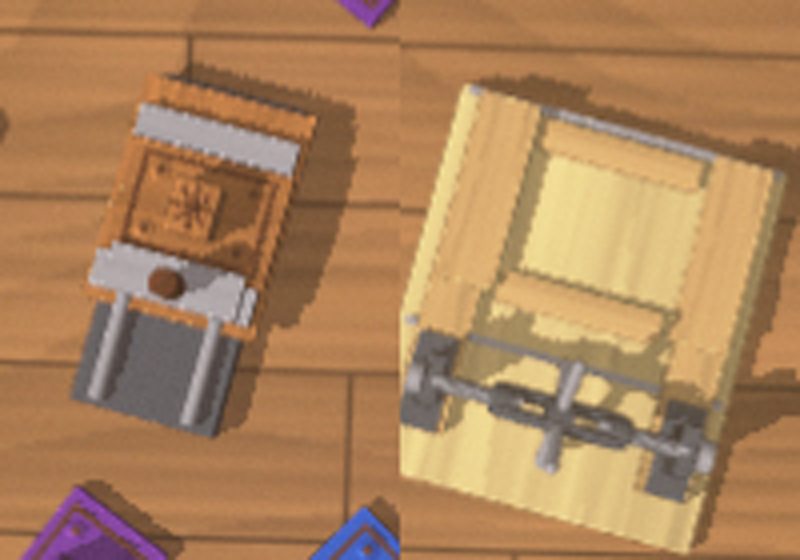

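The real panel is the brown one in the vise, at about (248,201) in the top picture. It sits between the steel jaws and fits the description. The purple pieces at (295,132) and (218,298) and the blue one at (295,301) are look-alikes. The enlarged crop confirms this. The clamp's frame is around (381,215), with the turnbuckle spokes at about (381,253).

```bash
cat >> h.py <<'E'
from scipy.spatial.transform import Rotation as Ro
def plan(way,start=None):
    """way: list of (x,y,z,psi[,n]); tool down. prints rows (6 numbers) that take the tool along"""
    s=ctrl.read_state(); P=np.array(s['eef_pos']);psi=s['tool_rot'][2]
    if start: P=np.array(start[:3],float);psi=start[3]
    for w in way:
        T=np.array(w[:3],float); d=(w[3]-psi+np.pi)%(2*np.pi)-np.pi
        n=w[4] if len(w)>4 else max(1,int(np.ceil(max(np.linalg.norm(T-P)/46,abs(d)/.145))))
        for i in range(n):
            c,sn=np.cos(psi),np.sin(psi);D=(T-P)/(n-i)
            r=[0,0,-d/n/(np.pi/4),(c*D[0]+sn*D[1])/150,(sn*D[0]-c*D[1])/150,-D[2]/150]
            r=np.round(r,3)+0.; print(json.dumps(r.tolist()),end=', ')
            P=P+150*np.array([c*r[3]+sn*r[4],sn*r[3]-c*r[4],-r[5]]); psi-=r[2]*np.pi/4
        print('  ->',np.round(P,1),round(psi,4))
import json
E
python3 - <<'E'
from h import *
plan([(480,-215,300,-0.22,12)])
E
```

```text
[0.0, 0.0, 0.059, 0.213, -0.161, -0.038], [0.0, 0.0, 0.059, 0.205, -0.171, -0.038], [0.0, 0.0, 0.059, 0.197, -0.18, -0.038], [0.0, 0.0, 0.059, 0.188, -0.189, -0.038], [0.0, 0.0, 0.059, 0.18, -0.197, -0.038], [0.0, 0.0, 0.059, 0.17, -0.205, -0.038], [0.0, 0.0, 0.059, 0.16, -0.213, -0.038], [0.0, 0.0, 0.059, 0.15, -0.22, -0.038], [0.0, 0.0, 0.059, 0.14, -0.227, -0.038], [0.0, 0.0, 0.059, 0.13, -0.234, -0.039], [0.0, 0.0, 0.059, 0.119, -0.239, -0.038], [0.0, 0.0, 0.059, 0.107, -0.244, -0.039],   -> [ 480. -215.  300.] -0.2223
```

Emit:
{"fn": "step_arm", "kwargs": {
  "series": [
    [[0,0,0.059,0.213,-0.161,-0.038,0],[0,0,0.059,0.205,-0.171,-0.038,0],[0,0,0.059,0.197,-0.18,-0.038,0],[0,0,0.059,0.188,-0.189,-0.038,0],[0,0,0.059,0.18,-0.197,-0.038,0],[0,0,0.059,0.17,-0.205,-0.038,0],[0,0,0.059,0.16,-0.213,-0.038,0],[0,0,0.059,0.15,-0.22,-0.038,0],[0,0,0.059,0.14,-0.227,-0.038,0],[0,0,0.059,0.13,-0.234,-0.038,0],[0,0,0.059,0.12,-0.239,-0.038,0],[0,0,0.059,0.107,-0.244,-0.038,0]]
  ]
}}

```text
clock: 2.5
eef_pos: [481.0, -213.6, 300.2]
tool_rot: [3.142, -0.001, -0.224]
force: [1.0, 0.1, -0.0]
width: 85.2
gripper_force: 0.0
```

```bash
python3 - <<'E'
from h import *
s=ctrl.read_state(); print(s['clock'],s['eef_pos'],s['tool_rot'],s['qpos'],s['force'])
p=ctrl.get_image('wrist'); save(p,'w1.png',s=1.25)
R=np.array(p['R']);print(-R.T@p['t'],R[2],p['fx'])
for k,z in dict(lip_l=41.5,turnbuckle_mid=85,clamp=30).items():
    print(k,[(np.round(r['centre']).tolist(),round(r['score'],2),np.round(at(p,r['centre'],z)[:2]).tolist()) for r in ctrl.recognise(p,k)[:3]])
E
```

```text
2.5 [ 480.96996242 -213.60862952  300.2286234 ] [ 3.14151561e+00 -6.84563610e-04 -2.24141979e-01] [ 0.26928333  0.37544609  0.13402656  1.77171957 -0.05840138  0.99757932
 -1.36919904] [ 1.02230069  0.10380241 -0.01320307]
[ 558.69817133 -231.20837853  444.51669581] [-0.30274213  0.06929779 -0.95054985] 317.69583619357644
lip_l [([219.0, 95.0], 0.71, [592.0, -119.0]), ([364.0, 95.0], 0.7, [553.0, -289.0])]
turnbuckle_mid [([296.0, 104.0], 0.77, [560.0, -209.0])]
clamp [([294.0, 105.0], 0.62, [561.0, -203.0])]
```

View pics/w1.png

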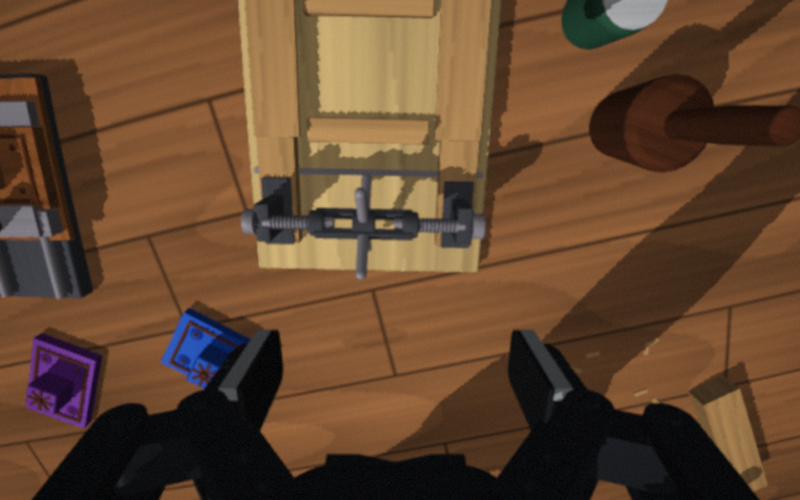

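The wrist view shows the clamp at the top, with the turnbuckle centre at about view pixel (362,223) and the lower rail at (370,130). I'll move forward to get the opening near the image centre.

Emit:
{"fn": "step_arm", "kwargs": {
  "series": [
    [[0,0,0,0.27,0,0,0],[0,0,0,0.27,0,0,0],[0,0,0,0.27,0,0,0],[0,0,0,0.2,0,0,0],[0,0,0,0,0,0,0]]
  ]
}}

```text
clock: 3.2
eef_pos: [629.8, -250.8, 298.0]
tool_rot: [3.141, -0.0, -0.224]
force: [-0.5, 0.3, -0.7]
width: 85.5
gripper_force: 0.0
```

```bash
python3 - <<'E'
from h import *
import pickle
s=ctrl.read_state(); print(s['clock'],s['eef_pos'],s['tool_rot'][2])
p=ctrl.get_image('wrist'); pickle.dump(p,open('w2.pkl','wb')); save(p,'w2.png',crop=(120,0,520,300),s=2)
for k,z in dict(lip_l=41.5,turnbuckle_mid=85,clamp=30).items():
    print(k,[(np.round(r['centre']).tolist(),round(r['score'],2),np.round(at(p,r['centre'],z)[:2]).tolist()) for r in ctrl.recognise(p,k)[:3]])
E
```

```text
3.2 [ 629.7834917  -250.78065385  298.02348713] -0.22353583042672032
lip_l [([357.0, 210.0], 0.82, [560.0, -291.0]), ([228.0, 199.0], 0.79, [613.0, -128.0])]
turnbuckle_mid []
clamp [([294.0, 205.0], 0.69, [581.0, -209.0])]
```

View pics/w2.png

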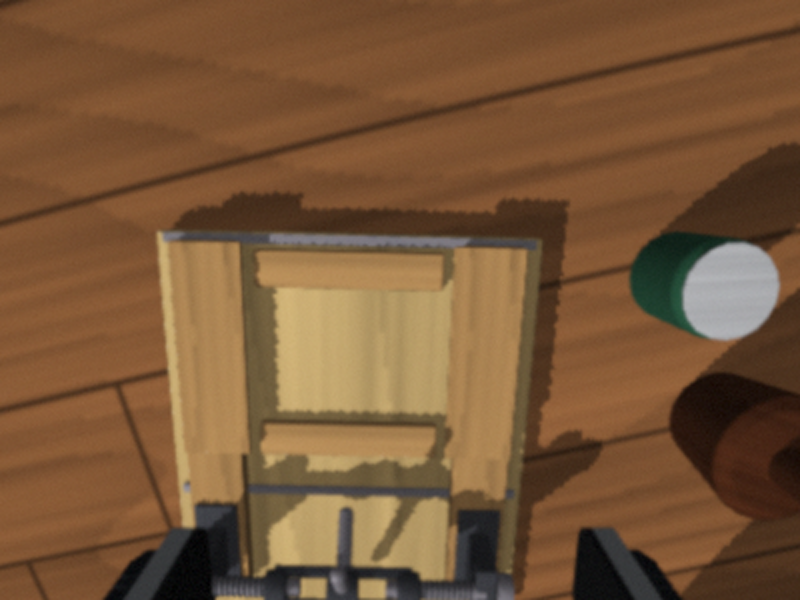

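The crop shows the rails' inner top edges at view rows 289 (far) and 427 (near). The lip edges are at columns 240–247 (left) and 448–453 (right).

```bash
python3 - <<'E'
from h import *
import pickle
from scipy.optimize import least_squares
p=pickle.load(open('w2.pkl','rb'))
v=lambda x,y:at(p,(x/2+120-.25,y/2-.25),0)*0+0
def V(x,y,z): return at(p,(x/2+120,y/2),z)
# refine edges printed: brightness profile down the frame middle
g=cv2.cvtColor(p['img'],cv2.COLOR_RGB2GRAY)
print('col',g[120:235,270:290].mean(1).round().astype(int).tolist())
print('row',g[170:190,230:360].mean(0).round().astype(int).tolist())
far=[V(262,285,30),V(440,291,30)]; near=[V(265,426,30),V(435,430,30)]
L=[V(240,243,41.5),V(247,455,41.5)]; Rr=[V(453,249,41.5),V(448.5,458,41.5)]
tb=V(345,580,85)
def res(q):
    x,y,t,d=q;c,s=np.cos(t),np.sin(t)
    loc=lambda P:(c*(P[0]-x)+s*(P[1]-y),-s*(P[0]-x)+c*(P[1]-y))
    return np.array([loc(P)[0]-46 for P in far]+[loc(P)[0]+46 for P in near]+[loc(P)[1]-d for P in L]+[loc(P)[1]+d for P in Rr])
f=least_squares(res,[590,-205,-.22,66]);print(f.x.round(3),f.fun.round(1))
x,y,t,d=f.x;c,s=np.cos(t),np.sin(t)
for n,P in(('L',L),('R',Rr),('tb',[tb])):
  for Q in P: print(n,np.round([c*(Q[0]-x)+s*(Q[1]-y),-s*(Q[0]-x)+c*(Q[1]-y)],1))
plan([(560,190,300,t,10)])
E
```

```text
col [124, 116, 102, 97, 90, 89, 113, 129, 130, 130, 130, 133, 136, 141, 144, 146, 146, 147, 148, 148, 148, 148, 145, 145, 154, 169, 174, 174, 174, 174, 174, 174, 174, 174, 173, 174, 174, 174, 173, 174, 174, 174, 174, 174, 174, 173, 173, 173, 174, 173, 173, 174, 173, 173, 173, 173, 173, 172, 173, 172, 173, 172, 172, 173, 172, 172, 172, 172, 172, 172, 172, 172, 172, 172, 171, 171, 171, 171, 172, 171, 171, 171, 171, 169, 161, 137, 110, 99, 97, 87, 71, 73, 100, 124, 132, 131, 132, 135, 140, 144, 147, 148, 149, 149, 150, 149, 147, 147, 151, 152, 152, 153, 153, 154, 146]
row [142, 143, 143, 141, 140, 140, 142, 144, 145, 145, 140, 127, 101, 84, 90, 92, 92, 92, 92, 90, 90, 92, 94, 95, 97, 97, 97, 108, 134, 161, 172, 176, 177, 178, 179, 180, 179, 179, 178, 176, 175, 175, 175, 174, 174, 174, 175, 175, 176, 176, 173, 170, 169, 169, 170, 171, 171, 171, 170, 169, 168, 168, 168, 168, 166, 165, 164, 163, 161, 160, 158, 155, 153, 152, 151, 150, 152, 155, 158, 161, 163, 162, 158, 156, 156, 155, 154, 151, 149, 147, 147, 149, 152, 154, 157, 158, 159, 159, 160, 161, 160, 160, 160, 159, 157, 156, 157, 159, 160, 161, 160, 158, 157, 152, 142, 134, 133, 134, 136, 139, 140, 140, 138, 133, 130, 130, 132, 133, 135, 137]
[ 6.15508e+02 -2.17622e+02 -2.46000e-01  6.70950e+01] [ 2.7  1.2 -1.7 -2.2 -1.2  1.2  2.  -2. ]
L [75.6 65.9]
L [-64.9  68.3]
R [ 74.6 -65.1]
R [-64.1 -69.1]
tb [-133.4   -1.4]
[0.0, 0.0, 0.003, -0.108, -0.276, 0.0], [0.0, 0.0, 0.003, -0.109, -0.276, 0.0], [0.0, 0.0, 0.003, -0.109, -0.275, 0.0], [0.0, 0.0, 0.003, -0.11, -0.275, 0.0], [0.0, 0.0, 0.003, -0.111, -0.275, 0.0], [0.0, 0.0, 0.003, -0.112, -0.275, 0.0], [0.0, 0.0, 0.003, -0.112, -0.274, -0.001], [0.0, 0.0, 0.003, -0.113, -0.274, 0.0], [0.0, 0.0, 0.003, -0.113, -0.274, -0.001], [0.0, 0.0, 0.003, -0.114, -0.274, 0.0],   -> [560. 190. 300.] -0.248
```

Emit:
{"fn": "step_arm", "kwargs": {
  "series": [
    [[0,0,0.003,-0.108,-0.276,0,0],[0,0,0.003,-0.109,-0.276,0,0],[0,0,0.003,-0.109,-0.275,0,0],[0,0,0.003,-0.11,-0.275,0,0],[0,0,0.003,-0.11,-0.275,0,0],[0,0,0.003,-0.112,-0.275,0,0],[0,0,0.003,-0.112,-0.274,0,0],[0,0,0.003,-0.113,-0.274,0,0],[0,0,0.003,-0.113,-0.274,0,0],[0,0,0.003,-0.114,-0.274,0,0],[0,0,0,0,0,0,0]]
  ]
}}

```text
clock: 4.5
eef_pos: [557.9, 199.1, 300.2]
tool_rot: [-3.136, 0.002, -0.235]
force: [-0.5, -1.0, -0.6]
width: 85.2
gripper_force: 0.0
```

```bash
python3 - <<'E'
from h import *
import pickle
from scipy.optimize import least_squares
p=pickle.load(open('w2.pkl','rb'))
def V(x,y,z): return at(p,(x/2+120,y/2),z)
far=[V(262,285,30),V(440,291,30)]; near=[V(265,422,30),V(435,427,30)]
L=[V(240,243,41.5),V(247,455,41.5)]; Rr=[V(453,249,41.5),V(448.5,458,41.5)]
def res(q):
    x,y,t,d=q;c,s=np.cos(t),np.sin(t)
    loc=lambda P:(c*(P[0]-x)+s*(P[1]-y),-s*(P[0]-x)+c*(P[1]-y))
    return np.array([loc(P)[0]-46 for P in far]+[loc(P)[0]+46 for P in near]+[loc(P)[1]-d for P in L]+[loc(P)[1]+d for P in Rr])
f=least_squares(res,[590,-205,-.22,66]);print(f.x.round(3),f.fun.round(1))
s=ctrl.read_state(); print(s['clock'],s['eef_pos'],s['tool_rot'][2])
p=ctrl.get_image('wrist'); pickle.dump(p,open('w3.pkl','wb')); save(p,'w3.png',crop=(120,0,520,300),s=2)
for k,z in dict(panel_mid=66,jaw_handle=78,vise=40).items():
    print(k,[(np.round(r['centre']).tolist(),round(r['score'],2),np.round(at(p,r['centre'],z)[:2]).tolist()) for r in ctrl.recognise(p,k)[:3]])
E
```

```text
[ 6.16755e+02 -2.17929e+02 -2.47000e-01  6.70950e+01] [ 1.3 -0.  -0.2 -1.2 -1.1  1.1  2.1 -2.1]
4.5 [557.8895187  199.1074249  300.21490909] -0.23515316329860902
panel_mid [([450.0, 269.0], 0.79, [383.0, 56.0]), ([302.0, 300.0], 0.73, [383.0, 263.0]), ([312.0, 115.0], 0.56, [621.0, 190.0])]
jaw_handle [([311.0, 164.0], 0.81, [568.0, 204.0])]
vise [([310.0, 158.0], 0.79, [569.0, 205.0])]
```

View pics/w3.png

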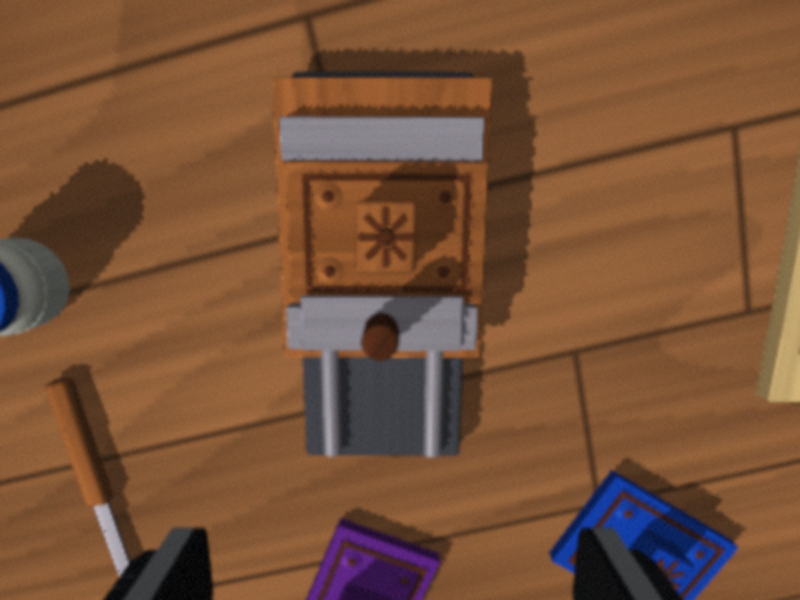

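The panel's boss top is centred at view (386,237), the wooden grip at (380,338) and the fixed-jaw edge at row 160.

```bash
python3 - <<'E'
from h import *
import pickle
p=pickle.load(open('w3.pkl','rb'))
def V(x,y,z): return at(p,(x/2+120,y/2),z).round(1)
print('boss',V(386,237,76)); c=[V(358,204,76),V(414,204,76),V(414,270,76),V(358,270,76)];print(c)
print('corners panel far',V(288,163,44),V(487,165,44)); print('jaw edge',V(281,118,41),V(484,118,41),V(281,160,41),V(484,161,41))
print('handle top near',V(380,360,93.5),'mid',V(380,338,78),'lip edge',V(302,297,51.5),V(464,298,51.5))
for a,b in ((V(281,118,41),V(484,118,41)),(V(281,160,41),V(484,161,41)),(V(302,297,51.5),V(464,298,51.5)),(V(287,306,30),V(277,80,30))):
    d=b-a; print(np.arctan2(d[1],d[0])+np.pi/2)
R=np.array(p['R']);print(-R.T@p['t'])
E
```

```text
boss [617.4 189.7  76. ]
[array([638.4, 200.5,  76. ]), array([631.1, 170.4,  76. ]), array([595.9, 178.4,  76. ]), array([603.3, 209.5,  76. ])]
corners panel far [671.1 236.9  44. ] [642.4 122.5  44. ]
jaw edge [696.4 234.4  41. ] [668.5 118.7  41. ] [674.  240.9  41. ] [645.1 123.3  41. ]
handle top near [553.2 208.5  93.5] mid [562.5 206.6  78. ] lip edge [593.4 249.2  51.5] [569.5 152.2  51.5]
-0.2366234469193016
-0.24097307669885115
-0.24157979299111743
1.332109149952313
[635.66343681 179.82939496 444.26640462]
```

```bash
python3 - <<'E'
from h import *
print(ctrl.read_state()['clock'])
plan([(563.2,205,120,-.24,5),(563.2,205,60,-.24,3)])
E
```

```text
4.7
[0.0, 0.0, -0.002, -0.003, -0.022, 0.24], [0.0, 0.0, -0.002, -0.002, -0.022, 0.24], [0.0, 0.0, -0.002, -0.002, -0.022, 0.24], [0.0, 0.0, -0.002, -0.003, -0.022, 0.241], [0.0, 0.0, -0.002, -0.002, -0.021, 0.24],   -> [563.2 205.  120.1] -0.2405
[0.0, 0.0, 0.0, 0.0, 0.0, 0.133], [0.0, 0.0, 0.0, 0.0, 0.0, 0.134], [0.0, 0.0, 0.0, 0.0, 0.0, 0.133],   -> [563.2 205.   60.1] -0.2405
```

Emit:
{"fn": "step_arm", "kwargs": {
  "series": [
    [[0,0,-0.002,-0.002,-0.022,0.24,0],[0,0,-0.002,-0.002,-0.022,0.24,0],[0,0,-0.002,-0.002,-0.022,0.24,0],[0,0,-0.002,-0.003,-0.022,0.24,0],[0,0,-0.002,-0.002,-0.022,0.24,0],[0,0,0,0,0,0.133,0],[0,0,0,0,0,0.133,0],[0,0,0,0,0,0.133,0],[0,0,0,0,0,0,0],[0,0,0,0,0,0,0]]
  ]
}}

```text
clock: 5.7
eef_pos: [563.9, 205.7, 60.3]
tool_rot: [3.141, -0.0, -0.24]
force: [-0.4, -1.2, -0.1]
width: 85.6
gripper_force: 0.0
```

```bash
python3 - <<'E'
from h import *
p=ctrl.get_image('wrist'); save(p,'w4.png',crop=(160,100,480,400),s=2)
for k,z in dict(jaw_handle=78,panel_mid=76).items():
    print(k,[(np.round(r['centre']).tolist(),round(r['score'],2),np.round(at(p,r['centre'],z)[:2]).tolist()) for r in ctrl.recognise(p,k)[:3]])
E
```

```text
jaw_handle [([315.0, 254.0], 0.73, [579.0, 202.0])]
panel_mid [([494.0, 396.0], 0.74, [469.0, 128.0]), ([320.0, 138.0], 0.62, [627.0, 189.0])]
```

View pics/w4.png

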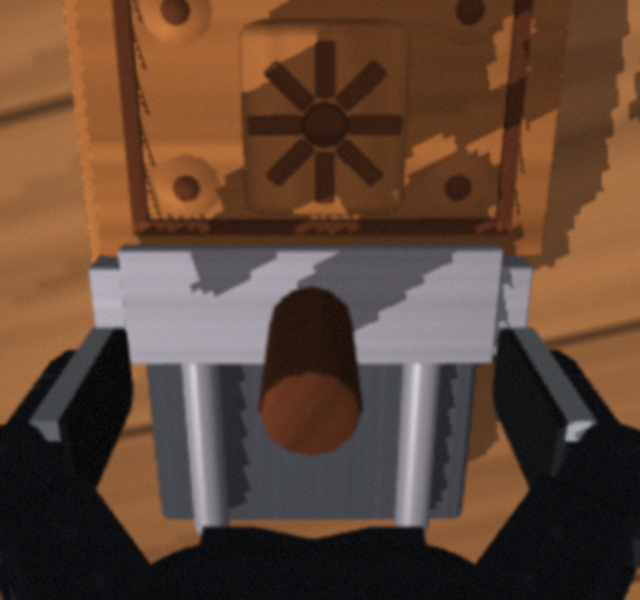

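The grip's top is centred at view (311,414), nearly between the fingers. The boss top is at (324,123).

```bash
python3 - <<'E'
from h import *
p=ctrl.get_image('wrist')
V=lambda x,y,z: at(p,(x/2+160,y/2+100),z).round(1)
print(V(311,414,93.5),V(325,123,76),ctrl.read_state()['eef_pos'])
a,b=V(121,246,51.5),V(502,247,51.5);print(a,b,np.arctan2(b[1]-a[1],b[0]-a[0])+np.pi/2)
E
```

```text
[562.6 207.9  93.5] [618.1 191.4  76. ] [564.3879422  207.35418559  61.24848383]
[594.9 251.3  51.5] [571.  154.6  51.5] -0.24230031550159348
```

Emit:
{"fn": "step_arm", "kwargs": {
  "series": [
    [[0,0,0,0,0,0,1],[0,0,0,0,0,0,1],[0,0,0,0,0,0,1],[0,0,0,0,0,0,1],[0,0,0,0,0,0,1],[0,0,0,0,0,0,1]]
  ]
}}

```text
clock: 6.5
eef_pos: [563.2, 206.5, 60.2]
tool_rot: [3.14, 0.0, -0.238]
force: [-1.9, -2.7, 5.0]
width: 20.6
gripper_force: 58.6
```

Emit:
{"fn": "step_arm", "kwargs": {
  "series": [
    [[0,0,0,-0.04,0,0,1],[0,0,0,-0.04,0,0,1],[0,0,0,-0.04,0,0,1],[0,0,0,-0.04,0,0,1],[0,0,0,-0.04,0,0,1],[0,0,0,0,0,0,1],[0,0,0,0,0,0,1]]
  ]
}}

```text
clock: 7.2
eef_pos: [535.3, 213.3, 60.2]
tool_rot: [3.141, -0.002, -0.239]
force: [2.7, -5.7, 3.8]
width: 20.6
gripper_force: 59.3
```

Emit:
{"fn": "step_arm", "kwargs": {
  "series": [
    [[0,0,0,0,0,0,0],[0,0,0,0,0,0,0],[0,0,0,0,0,0,0],[0,0,0,0,0,0,0],[0,0,0,0,0,0,0],[0,0,0,0,0,-0.25,0],[0,0,0,0,0,-0.25,0],[0,0,0,0,0,0,0]]
  ]
}}

```text
clock: 8.0
eef_pos: [537.5, 215.9, 139.4]
tool_rot: [-3.136, -0.007, -0.238]
force: [0.0, 0.4, 1.1]
width: 85.1
gripper_force: 0.0
```

```bash
python3 - <<'E'
from h import *
plan([(618,191,135,-.241,3),(618,191,49,-.241,4)])
E
```

```text
[0.0, 0.0, 0.001, 0.187, 0.012, 0.01], [0.0, 0.0, 0.001, 0.187, 0.011, 0.01], [0.0, 0.0, 0.001, 0.187, 0.011, 0.009],   -> [618.1 191.  135.1] -0.2405
[0.0, 0.0, 0.0, 0.0, 0.0, 0.143], [0.0, 0.0, 0.0, 0.0, 0.0, 0.144], [0.0, 0.0, 0.0, 0.0, 0.0, 0.143], [0.0, 0.0, 0.0, 0.0, 0.0, 0.144],   -> [618.1 191.   49. ] -0.2405
```

Emit:
{"fn": "step_arm", "kwargs": {
  "series": [
    [[0,0,0,0.187,0.011,0.01,0],[0,0,0,0.187,0.011,0.01,0],[0,0,0,0.187,0.011,0.01,0],[0,0,0,0,0,0.15,0],[0,0,0,0,0,0.14,0],[0,0,0,0,0,0,0],[0,0,0,0,0,0,0],[0,0,0,0,0,0,0]]
  ]
}}

```text
clock: 8.8
eef_pos: [615.5, 190.2, 87.8]
tool_rot: [-3.141, -0.001, -0.238]
force: [0.1, -0.2, 0.1]
width: 85.6
gripper_force: 0.0
```

```bash
python3 - <<'E'
from h import *
print(ctrl.read_state()['eef_pos'])
p=ctrl.get_image('wrist')
print([(r['centre'],round(r['score'],2),at(p,r['centre'],74).round(1)) for r in ctrl.recognise(p,'panel_mid')])
print(px(p,[[618,191,76]]));save(p,'w5.png',crop=(160,100,480,400),s=1.5)
plan([(618,191,49,-.241,3)])
E
```

```text
[615.45454234 190.23640098  87.80976238]
[([316.8, 219.4], 0.91, array([634.4, 185.4,  74. ])), ([493.6, 395.5], 0.79, array([481.6,  98.9,  74. ]))]
[[313.87999822 250.4276426 ]]
[0.0, 0.0, 0.001, 0.005, -0.003, 0.087], [0.0, 0.0, 0.001, 0.005, -0.003, 0.087], [0.0, 0.0, 0.001, 0.004, -0.003, 0.087],   -> [617.9 191.1  49. ] -0.2401
```

View pics/w5.png

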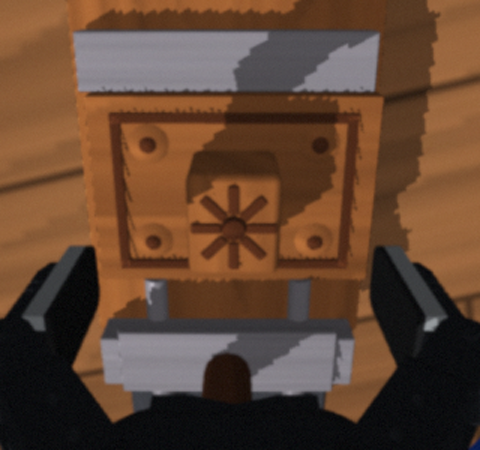

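The jaw is open and the boss centre is at view (233,229), within 2 mm of my estimate. Now I'll grasp it.

Emit:
{"fn": "step_arm", "kwargs": {
  "series": [
    [[0,0,0,0.004,0,0.087,0],[0,0,0,0.004,0,0.087,0],[0,0,0,0.003,0,0.085,0],[0,0,0,0,0,0,0],[0,0,0,0,0,0,1],[0,0,0,0,0,0,1],[0,0,0,0,0,0,1],[0,0,0,0,0,0,1],[0,0,0,0,0,0,1],[0,0,0,0,0,0,1]]
  ]
}}

```text
clock: 9.9
eef_pos: [617.1, 189.7, 48.8]
tool_rot: [-3.141, -0.001, -0.238]
force: [-0.3, -0.3, 4.8]
width: 32.8
gripper_force: 61.9
```

Emit:
{"fn": "step_arm", "kwargs": {
  "series": [
    [[0,0,0,0,0,-0.05,1],[0,0,0,0,0,-0.1,1],[0,0,0,0,0,-0.2,1],[0,0,0,0,0,-0.3,1],[0,0,0,0,0,-0.3,1],[0,0,0,0,0,0,1],[0,0,0,0,0,0,1]]
  ]
}}

```text
clock: 10.6
eef_pos: [617.0, 189.6, 192.6]
tool_rot: [-3.14, -0.003, -0.238]
force: [0.5, -0.5, -2.0]
width: 32.9
gripper_force: 61.4
```

```bash
python3 - <<'E'
from h import *
s=ctrl.read_state();print(s['eef_pos'],s['tool_rot'])
c,sn=np.cos(-.247),np.sin(-.247)
plan([(616.8,-217.9,190,-.247,12)])
E
```

```text
[617.02234075 189.60735335 192.62301515] [-3.13988607e+00 -2.60237832e-03 -2.38148396e-01]
[0.0, 0.0, 0.001, 0.053, 0.22, 0.001], [0.0, 0.0, 0.001, 0.053, 0.22, 0.001], [0.0, 0.0, 0.001, 0.054, 0.22, 0.002], [0.0, 0.0, 0.001, 0.054, 0.22, 0.001], [0.0, 0.0, 0.001, 0.054, 0.22, 0.002], [0.0, 0.0, 0.001, 0.054, 0.22, 0.001], [0.0, 0.0, 0.001, 0.054, 0.22, 0.002], [0.0, 0.0, 0.001, 0.055, 0.22, 0.001], [0.0, 0.0, 0.001, 0.055, 0.219, 0.002], [0.0, 0.0, 0.001, 0.055, 0.22, 0.001], [0.0, 0.0, 0.001, 0.055, 0.219, 0.002], [0.0, 0.0, 0.001, 0.055, 0.22, 0.001],   -> [ 616.8 -218.   190.1] -0.2476
```

Emit:
{"fn": "step_arm", "kwargs": {
  "series": [
    [[0,0,0.001,0.053,0.22,0.001,1],[0,0,0.001,0.053,0.22,0.001,1],[0,0,0.001,0.054,0.22,0.001,1],[0,0,0.001,0.054,0.22,0.001,1],[0,0,0.001,0.054,0.22,0.001,1],[0,0,0.001,0.054,0.22,0.001,1],[0,0,0.001,0.054,0.22,0.002,1],[0,0,0.001,0.055,0.22,0.002,1],[0,0,0.001,0.055,0.22,0.002,1],[0,0,0.001,0.055,0.22,0.002,1],[0,0,0.001,0.055,0.22,0.002,1],[0,0,0.001,0.055,0.22,0.002,1]]
  ]
}}

```text
clock: 11.8
eef_pos: [614.7, -219.2, 186.0]
tool_rot: [-3.141, 0.004, -0.247]
force: [0.3, 0.1, -1.2]
width: 32.9
gripper_force: 61.3
```

Emit:
{"fn": "step_arm", "kwargs": {
  "series": [
    [[0,0,0,0,0,0.25,1],[0,0,0,0,0,0.2,1],[0,0,0,0,0,0,1],[0,0,0,0,0,0,1]]
  ]
}}

```text
clock: 12.2
eef_pos: [615.3, -217.8, 119.3]
tool_rot: [-3.141, 0.003, -0.247]
force: [-0.9, -0.4, -0.1]
width: 33.5
gripper_force: 61.3
```

```bash
python3 - <<'E'
from h import *
import pickle
s=ctrl.read_state();print(s['eef_pos'],s['tool_rot'])
p=ctrl.get_image('wrist');pickle.dump(p,open('w6.pkl','wb'));save(p,'w6.png',crop=(140,60,500,330),s=2.2)
R=np.array(p['R']);print(-R.T@p['t'])
E
```

```text
[ 615.3220493  -217.81918907  119.31297686] [-3.14127066e+00  3.08542126e-03 -2.47084795e-01]
[ 693.17105975 -237.39162481  263.31112129]
```

View pics/w6.png

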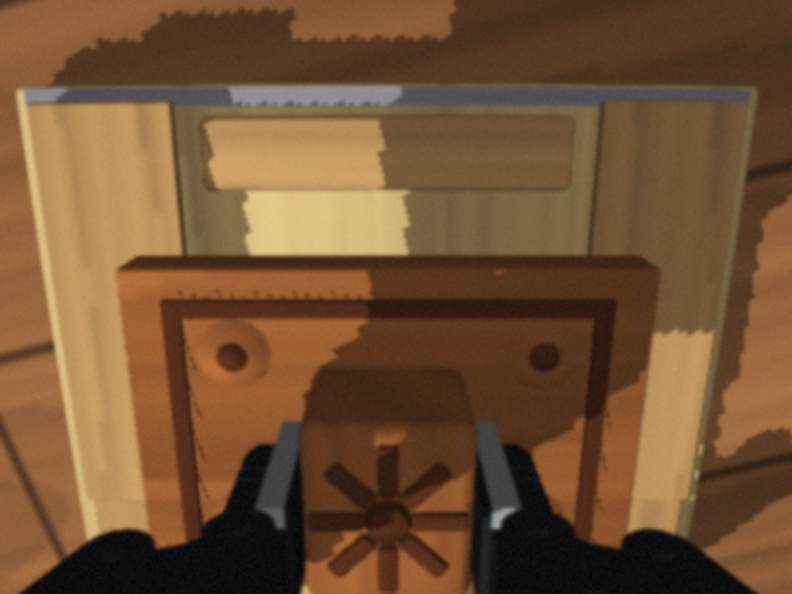

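The rail's inner edge is at row 189, the lip edges run (172,102)–(186,256) and (603,102)–(588,256), and the held panel's far top edge runs (118,270)–(658,270).

```bash
python3 - <<'E'
from h import *
import pickle
p=pickle.load(open('w6.pkl','rb'))
V=lambda x,y,z: at(p,(x/2.2+140,y/2.2+60),z)
x,y,t=616.8,-217.9,-.247;c,s=np.cos(t),np.sin(t)
loc=lambda P:np.round([c*(P[0]-x)+s*(P[1]-y),-s*(P[0]-x)+c*(P[1]-y)],1)
for n,P in dict(railL=V(210,188,30),railR=V(565,190,30),lipLf=V(172,102,41.5),lipLn=V(186,256,41.5),lipRf=V(603,102,41.5),lipRn=V(588,256,41.5),panFL=V(118,270,114.5),panFR=V(658,270,114.5),botL=V(130,258,100.5),botR=V(645,258,100.5),boss=V(388,521,146.5),tcp=np.array(ctrl.read_state()['eef_pos'])).items(): print(n,loc(P))
E
```

```text
railL [47.  58.9]
railR [ 46.3 -59.3]
lipLf [74.8 65.7]
lipLn [26.5 65.5]
lipRf [ 74.8 -66.1]
lipRn [ 26.5 -65.6]
panFL [40.6 59.3]
panFR [ 40.6 -60. ]
botL [40.  61.7]
botR [ 39.9 -62.1]
boss [-1.8 -0.3]
tcp [-0.1 -0.3]
```

The panel is 2 mm short in x and good in y. I'll correct that and lower it.

Emit:
{"fn": "step_arm", "kwargs": {
  "series": [
    [[0,0,0.005,0.014,-0.002,0,1],[0,0,0,0,0,0.1,1],[0,0,0,0,0,0.1,1],[0,0,0,0,0,0.1,1],[0,0,0,0,0,0.1,1],[0,0,0,0,0,0.06,1],[0,0,0,0,0,0.03,1],[0,0,0,0,0,0,1],[0,0,0,0,0,0,1]]
  ]
}}

```text
clock: 13.15
eef_pos: [618.7, -218.8, 47.2]
tool_rot: [3.142, -0.001, -0.251]
force: [-0.1, 0.3, -1.1]
width: 32.9
gripper_force: 61.3
```

```bash
python3 - <<'E'
from h import *
s=ctrl.read_state();P=s['eef_pos']
x,y,t=616.8,-217.9,-.25;c,sn=np.cos(t),np.sin(t)
print(P,s['tool_rot'],s['force'],c*(P[0]-x)+sn*(P[1]-y),-sn*(P[0]-x)+c*(P[1]-y))
E
```

```text
[ 618.74350708 -218.76854762   47.16373598] [ 3.14154247e+00 -8.49280452e-04 -2.51408817e-01] [-0.08037911  0.33557269 -1.10555621] 2.0979702666600475 -0.360715231562121
```

Emit:
{"fn": "step_arm", "kwargs": {
  "series": [
    [[0,0,0,0,0,0.02,1],[0,0,0,0,0,0.02,1],[0,0,0,0,0,0.01,1],[0,0,0,0,0,0,1]]
  ]
}}

```text
clock: 13.55
eef_pos: [618.2, -218.5, 39.1]
tool_rot: [-3.142, 0.0, -0.251]
force: [0.5, 0.8, -1.7]
width: 33.1
gripper_force: 61.3
```

Emit:
{"fn": "step_arm", "kwargs": {
  "series": [
    [[0,0,0,0,0,0.004,1],[0,0,0,0,0,0.003,1],[0,0,0,0,0,0,1]]
  ]
}}

```text
clock: 13.85
eef_pos: [618.4, -218.7, 38.8]
tool_rot: [3.142, -0.0, -0.251]
force: [-2.2, 0.1, 3.6]
width: 33.1
gripper_force: 62.0
```

Contact with the bed at the expected height. Now I'll release and rise.

Emit:
{"fn": "step_arm", "kwargs": {
  "series": [
    [[0,0,0,0,0,0,0],[0,0,0,0,0,0,0],[0,0,0,0,0,0,0],[0,0,0,0,0,0,0],[0,0,0,0,0,0,0],[0,0,0,0,0,-0.1,0],[0,0,0,0,0,-0.25,0],[0,0,0,0,0,-0.33,0],[0,0,0,0,0,-0.33,0],[0,0,0,0,0,-0.3,0],[0,0,0,0,0,0,1],[0,0,0,0,0,0,1]]
  ]
}}

```text
clock: 15.05
eef_pos: [619.0, -218.8, 237.3]
tool_rot: [3.141, -0.004, -0.251]
force: [-1.2, 0.7, -0.9]
width: 59.0
gripper_force: 0.0
```

```bash
python3 - <<'E'
from h import *
import pickle
s=ctrl.read_state();print(s['clock'],s['eef_pos'],s['tool_rot'])
p=ctrl.get_image('wrist');pickle.dump(p,open('w7.pkl','wb'));save(p,'w7.png',crop=(140,60,500,330),s=2.2)
E
```

```text
15.05 [ 618.99374183 -218.84866466  237.33220465] [ 3.14145386 -0.00395977 -0.25139192]
```

View pics/w7.png

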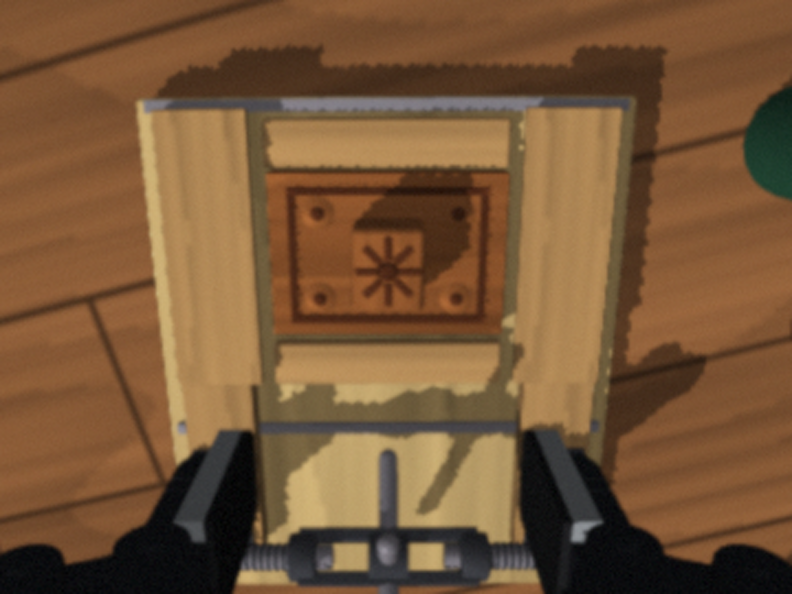

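The panel lies in the frame between the rails. The turnbuckle hub is at view (388,555), one spoke points at the camera (388,550), and another spoke's tip is at (388,452). I'll work out its angle.

```bash
python3 - <<'E'
from h import *
import pickle
p=pickle.load(open('w7.pkl','rb'))
V=lambda x,y,z: at(p,(x/2.2+140,y/2.2+60),z)
x,y,t=617.3,-217.9,-.25;c,s=np.cos(t),np.sin(t)
loc=lambda P:np.round([c*(P[0]-x)+s*(P[1]-y),-s*(P[0]-x)+c*(P[1]-y)],1)
W=lambda a,b,z:[x+c*a-s*b,y+s*a+c*b,z]
for n,P in dict(railF=V(388,166,30),railN=V(388,341,30),panF=V(388,173,34),panN=V(388,332,34),pL=V(267,175,34),pR=V(508,175,34),boss=V(388,270,66),lipL=V(251,240,41.5),lipR=V(520,240,41.5),hub=V(388,555,90)).items(): print(n,loc(P))
for th in np.arange(0,1.05,.1):
    T=[W(-140+55*np.sin(th+k),0,85+55*np.cos(th+k)) for k in (0,np.pi/2,-np.pi/2)]
    print(round(th,1),((px(p,T)-[140,60])*2.2).round().tolist())
print(((px(p,[W(-140,0,85)])-[140,60])*2.2).round())
R=np.array(p['R']); print(loc(-R.T@p['t']))
E
```

```text
railF [46.2 -0.8]
railN [-45.9  -0.7]
panF [43.2 -0.8]
panN [-39.4  -0.7]
pL [42.5 58.8]
pR [ 42.2 -59.9]
boss [ 2.2 -0.7]
lipL [11.5 67.1]
lipR [ 11.3 -66.1]
hub [-137.1   -0.5]
0.0 [[387.0, 633.0], [387.0, 457.0], [387.0, 640.0]]
0.1 [[387.0, 623.0], [387.0, 452.0], [387.0, 648.0]]
0.2 [[387.0, 611.0], [387.0, 448.0], [387.0, 654.0]]
0.3 [[387.0, 599.0], [387.0, 445.0], [387.0, 660.0]]
0.4 [[387.0, 586.0], [387.0, 444.0], [387.0, 665.0]]
0.5 [[387.0, 572.0], [387.0, 443.0], [387.0, 669.0]]
0.6 [[387.0, 559.0], [387.0, 444.0], [387.0, 672.0]]
0.7 [[387.0, 546.0], [387.0, 446.0], [387.0, 673.0]]
0.8 [[387.0, 533.0], [387.0, 448.0], [387.0, 674.0]]
0.9 [[387.0, 520.0], [387.0, 452.0], [387.0, 673.0]]
1.0 [[387.0, 508.0], [387.0, 456.0], [387.0, 671.0]]
[[387. 554.]]
[81.1 -0.5]
```

Panel position is good (x≈+2, y≈0). The turnbuckle is at about 0.67 rad. Now I'll plan the pushes with closed fingers.

```bash
cat >> h.py <<'E'
x0,y0,t0=617.3,-217.9,-.25
def W(a,z,n=None):
    c,s=np.cos(t0),np.sin(t0); r=(x0+c*(a-140),y0+s*(a-140),z,t0)
    return r+((n,) if n else ())
def A():
    P=ctrl.read_state()['eef_pos'];c,s=np.cos(t0),np.sin(t0);dx,dy=P[0]-x0,P[1]-y0
    return np.round([c*dx+s*dy+140,-s*dx+c*dy,P[2]],1)
E
python3 - <<'E'
from h import *
print(A()); plan([W(-75,165),W(-75,107,2)])
E
```

```text
[140.8  -0.4 235.4]
[0.0, 0.0, 0.0, -0.288, 0.0, 0.094], [0.0, 0.0, 0.0, -0.288, 0.0, 0.094], [0.0, 0.0, 0.0, -0.288, 0.0, 0.094], [0.0, 0.0, 0.0, -0.287, 0.0, 0.094], [0.0, 0.0, 0.0, -0.288, 0.0, 0.093],   -> [ 408.9 -164.8  165.1] -0.2513
[0.0, 0.0, -0.001, 0.0, 0.0, 0.194], [0.0, 0.0, -0.001, 0.0, 0.0, 0.193],   -> [ 408.9 -164.8  107. ] -0.2498
```

Emit:
{"fn": "step_arm", "kwargs": {
  "series": [
    [[0,0,0,-0.288,0,0.094,1],[0,0,0,-0.288,0,0.094,1],[0,0,0,-0.288,0,0.094,1],[0,0,0,-0.288,0,0.094,1],[0,0,0,-0.288,0,0.093,1],[0,0,0,0,0,0.19,1],[0,0,0,0,0,0.19,1],[0,0,0,0,0,0,1],[0,0,0,0,0,0,1]]
  ]
}}

```text
clock: 16.0
eef_pos: [408.3, -164.6, 106.9]
tool_rot: [-3.141, 0.003, -0.251]
force: [0.3, -0.8, 0.1]
width: 0.2
gripper_force: 0.0
```

```bash
python3 - <<'E'
from h import *
print(A()); plan([W(-16,108,5),W(16,106,5)])
E
```

```text
[-7.570e+01 -1.000e-01  1.069e+02]
[0.0, 0.0, 0.0, 0.08, 0.0, -0.002], [0.0, 0.0, 0.0, 0.08, 0.0, -0.001], [0.0, 0.0, 0.0, 0.079, 0.0, -0.002], [0.0, 0.0, 0.0, 0.08, -0.001, -0.001], [0.0, 0.0, 0.0, 0.079, 0.0, -0.002],   -> [ 466.1 -179.3  108.1] -0.2514
[0.0, 0.0, 0.0, 0.043, 0.0, 0.003], [0.0, 0.0, 0.0, 0.043, 0.0, 0.003], [0.0, 0.0, 0.0, 0.042, 0.0, 0.003], [0.0, 0.0, 0.0, 0.043, 0.0, 0.002], [0.0, 0.0, 0.0, 0.042, 0.0, 0.003],   -> [ 497.1 -187.3  106. ] -0.2514
```

Emit:
{"fn": "step_arm", "kwargs": {
  "series": [
    [[0,0,0,0.08,0,-0.002,1],[0,0,0,0.08,0,-0.002,1],[0,0,0,0.08,0,-0.002,1],[0,0,0,0.08,0,-0.002,1],[0,0,0,0.08,0,0,1],[0,0,0,0,0,0,1]]
  ]
}}

```text
clock: 16.6
eef_pos: [466.9, -179.7, 109.4]
tool_rot: [-3.142, 0.001, -0.251]
force: [-3.1, 0.6, -0.0]
width: 0.1
gripper_force: 1.2
```

Emit:
{"fn": "step_arm", "kwargs": {
  "series": [
    [[0,0,0,0.04,0,0.003,1],[0,0,0,0.04,0,0.003,1],[0,0,0,0.04,0,0.003,1],[0,0,0,0.04,0,0.003,1],[0,0,0,0.05,0,0.003,1],[0,0,0,0,0,0,1],[0,0,0,0,0,0,1]]
  ]
}}

```text
clock: 17.3
eef_pos: [496.5, -187.2, 106.7]
tool_rot: [-3.141, 0.002, -0.251]
force: [-4.8, 2.2, 1.5]
width: -0.3
gripper_force: 2.3
```

```bash
python3 - <<'E'
from h import *
print(A())
p=ctrl.get_image('wrist'); save(p,'w8.png',crop=(140,60,500,330),s=2)
q=ctrl.get_image('top')
E
```

```text
[ 15.3  -0.2 106.7]
```

View pics/w8.png

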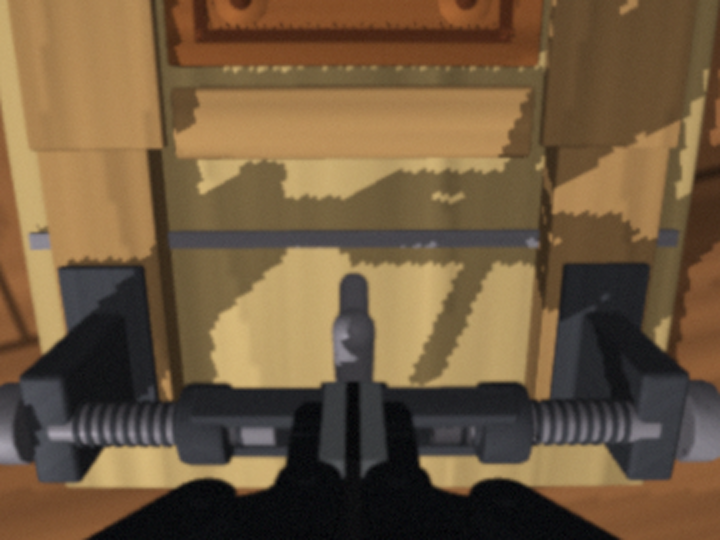

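The push worked: both bars have drawn in evenly, and the spoke (view (353,320)) sits ahead of the fingers. On to the next spoke.

Emit:
{"fn": "step_arm", "kwargs": {
  "series": [
    [[0,0,0,0,0,-0.2,1],[0,0,0,0,0,-0.2,1],[0,0,0,-0.23,0,0,1],[0,0,0,-0.23,0,0,1],[0,0,0,0,0,0.2,1],[0,0,0,0,0,0.2,1],[0,0,0,0,0,0,1]]
  ]
}}

```text
clock: 18.1
eef_pos: [430.5, -170.2, 104.9]
tool_rot: [-3.141, 0.002, -0.251]
force: [-0.9, 0.5, 0.5]
width: 0.0
gripper_force: 0.0
```

Emit:
{"fn": "step_arm", "kwargs": {
  "series": [
    [[0,0,0,0.08,0,-0.002,1],[0,0,0,0.08,0,-0.002,1],[0,0,0,0.08,0,-0.002,1],[0,0,0,0.04,0,0,1],[0,0,0,0.04,0,0.003,1],[0,0,0,0.04,0,0.003,1],[0,0,0,0.04,0,0.003,1],[0,0,0,0.04,0,0.003,1],[0,0,0,0.02,0,0,1],[0,0,0,0,0,0,1],[0,0,0,0,0,0,1]]
  ]
}}

```text
clock: 19.2
eef_pos: [496.9, -187.4, 106.4]
tool_rot: [-3.142, 0.001, -0.251]
force: [-5.2, 1.4, 1.4]
width: -0.2
gripper_force: 2.3
```

```bash
python3 - <<'E'
from h import *
print(A())
E
```

```text
[ 15.8  -0.2 106.4]
```

Emit:
{"fn": "step_arm", "kwargs": {
  "series": [
    [[0,0,0,0,0,-0.2,1],[0,0,0,0,0,-0.2,1],[0,0,0,-0.23,0,0,1],[0,0,0,-0.23,0,0,1],[0,0,0,0,0,0.2,1],[0,0,0,0,0,0.2,1],[0,0,0,0,0,0,1]]
  ]
}}

```text
clock: 19.9
eef_pos: [430.7, -170.3, 104.4]
tool_rot: [-3.141, 0.001, -0.251]
force: [-0.3, -0.4, 0.9]
width: 0.2
gripper_force: 0.0
```

Emit:
{"fn": "step_arm", "kwargs": {
  "series": [
    [[0,0,0,0.08,0,-0.002,1],[0,0,0,0.08,0,-0.002,1],[0,0,0,0.06,0,0,1],[0,0,0,0.02,0,0,1],[0,0,0,0.02,0,0,1],[0,0,0,0,0,0,1]]
  ]
}}

```text
clock: 20.5
eef_pos: [467.8, -180.1, 107.1]
tool_rot: [3.142, 0.002, -0.252]
force: [-4.9, 2.2, 4.4]
width: -0.2
gripper_force: 2.6
```

Emit:
{"fn": "step_arm", "kwargs": {
  "series": [
    [[0,0,0,0.01,0,0,1],[0,0,0,0.01,0,0,1],[0,0,0,0,0,0,1]]
  ]
}}

```text
clock: 20.8
eef_pos: [470.0, -180.6, 107.1]
tool_rot: [-3.142, 0.003, -0.252]
force: [-7.0, 1.5, 5.8]
width: -0.0
gripper_force: 3.5
```

Emit:
{"fn": "step_arm", "kwargs": {
  "series": [
    [[0,0,0,0.01,0,0,1],[0,0,0,0.01,0,0,1],[0,0,0,0,0,0,1]]
  ]
}}

```text
clock: 21.1
eef_pos: [473.2, -181.4, 107.2]
tool_rot: [-3.142, 0.002, -0.252]
force: [-5.1, 1.6, 5.5]
width: 0.0
gripper_force: 3.4
```

Emit:
{"fn": "step_arm", "kwargs": {
  "series": [
    [[0,0,0,0.01,0,0,1],[0,0,0,0.01,0,0,1],[0,0,0,0,0,0,1]]
  ]
}}

```text
clock: 21.4
eef_pos: [474.3, -181.7, 107.0]
tool_rot: [-3.141, 0.006, -0.252]
force: [-8.8, 2.7, 7.5]
width: 0.4
gripper_force: 5.5
```

Emit:
{"fn": "step_arm", "kwargs": {
  "series": [
    [[0,0,0,0.01,0,0,1],[0,0,0,0.01,0,0,1],[0,0,0,0,0,0,1]]
  ]
}}

```text
clock: 21.7
eef_pos: [474.4, -181.8, 106.9]
tool_rot: [-3.141, 0.011, -0.252]
force: [-13.3, 3.1, 12.8]
width: 0.1
gripper_force: 8.6
```

Position has stalled while the force climbs, so this is the hard stop, where predicted. I'll back off, rise, and check.

Emit:
{"fn": "step_arm", "kwargs": {
  "series": [
    [[0,0,0,-0.05,0,0,1],[0,0,0,-0.05,0,-0.05,1],[0,0,0,0,0,-0.3,1],[0,0,0,0,0,-0.3,1],[0,0,0,0.3,0,-0.2,1],[0,0,0,0.3,0,0,1],[0,0,0,0.3,0,0,1],[0,0,0,0.3,0,0,1],[0,0,0,0,0,0,1],[0,0,0,0,0,0,1]]
  ]
}}

```text
clock: 22.7
eef_pos: [637.5, -223.4, 231.6]
tool_rot: [3.142, -0.001, -0.251]
force: [-0.3, -0.0, -0.1]
width: 0.0
gripper_force: 0.0
```

```bash
python3 - <<'E'
from h import *
print(A(),ctrl.read_state()['force'])
p=ctrl.get_image('wrist')
c,s=np.cos(t0),np.sin(t0)
def lp(a,b,z): return [x0+c*a-s*b,y0+s*a+c*b,z]
# colour samples along y across panel at clamp x=30 & -25, z=41.5 (lip tops)
g=p['img'].astype(int)
for a in (32,-30):
    for z in (41.5,):
        out=[]
        for b in list(range(-72,-44,2))+list(range(46,74,2)):
            u,v=px(p,[lp(a,b,z)])[0]; 
            out.append((b,*g[int(round(v)),int(round(u))]))
        print(a,z,out)
for b in (-30,30):  # panel far/near edges at z=34
    print(b,[(a,*g[tuple(px(p,[lp(a,b,34)])[0].round().astype(int)[::-1])]) for a in list(range(36,52,2))+list(range(-50,-34,2))])
for k,z in dict(lip_l=41.5,panel_mid=66).items():
    for r in ctrl.recognise(p,k): 
        P=at(p,r['centre'],z)-[x0,y0,0]; print(k,round(r['score'],2),np.round([c*P[0]+s*P[1],-s*P[0]+c*P[1]],1))
E
```

```text
[161.   -0.3 231.6] [-0.25165595 -0.02647644 -0.05992037]
32 41.5 [(-72, np.int64(172), np.int64(131), np.int64(82)), (-70, np.int64(167), np.int64(128), np.int64(81)), (-68, np.int64(160), np.int64(123), np.int64(75)), (-66, np.int64(161), np.int64(123), np.int64(77)), (-64, np.int64(172), np.int64(132), np.int64(84)), (-62, np.int64(177), np.int64(136), np.int64(86)), (-60, np.int64(177), np.int64(136), np.int64(88)), (-58, np.int64(172), np.int64(133), np.int64(83)), (-56, np.int64(167), np.int64(127), np.int64(80)), (-54, np.int64(147), np.int64(105), np.int64(62)), (-52, np.int64(140), np.int64(85), np.int64(46)), (-50, np.int64(128), np.int64(73), np.int64(38)), (-48, np.int64(83), np.int64(45), np.int64(27)), (-46, np.int64(91), np.int64(50), np.int64(27)), (46, np.int64(82), np.int64(45), np.int64(25)), (48, np.int64(76), np.int64(43), np.int64(24)), (50, np.int64(81), np.int64(47), np.int64(27)), (52, np.int64(81), np.int64(47), np.int64(24)), (54, np.int64(104), np.int64(75), np.int64(46)), (56, np.int64(172), np.int64(130), np.int64(84)), (58, np.int64(175), np.int64(133),
[... 2770 characters left out ...]
, np.int64(94), np.int64(55), np.int64(29)), (46, np.int64(100), np.int64(75), np.int64(48)), (48, np.int64(176), np.int64(136), np.int64(87)), (50, np.int64(188), np.int64(146), np.int64(93)), (-50, np.int64(166), np.int64(129), np.int64(80)), (-48, np.int64(165), np.int64(126), np.int64(79)), (-46, np.int64(140), np.int64(106), np.int64(67)), (-44, np.int64(81), np.int64(61), np.int64(39)), (-42, np.int64(84), np.int64(67), np.int64(43)), (-40, np.int64(125), np.int64(88), np.int64(54)), (-38, np.int64(133), np.int64(80), np.int64(41)), (-36, np.int64(130), np.int64(76), np.int64(39))]
lip_l 0.96 [-13.6  77.7]
lip_l 0.84 [-14.2 -72.2]
panel_mid 0.77 [139.6 269.2]
panel_mid 0.74 [11.2  0.4]
```

The lip edges measure about −53.5 and +54.5 mm, so roughly 108 mm apart. The panel is centred within 2 mm and the robot is clear.

```bash
python3 -c "
from cell import ctrl
print(ctrl.finish_job())"
```

```text
the job is handed in; nothing more can be done
None
```

I handed the job in: the panel lies flat and carved side up in the clamp, about 2 mm off centre, and the turnbuckle is wound to its hard stop with the lips about 108 mm apart over both ends (no verdict was returned).

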